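Swap the setting gauge for a blank in the right clamping station

ROBOT

A 7-joint arm with a two-finger parallel gripper is mounted at the origin on the work surface. World frame = base frame: x ahead of the robot, y to its left, z up, the work surface at z = 0. Lengths are in m, angles in rad, forces in N, time in s.
With the tool pointing down it reaches from about 0.425 to 0.825 m from the base axis. Payload 3.6 kg.
Tool frame: the origin (TCP) lies between the finger pads; the fingertips stand 25 mm ahead of it and the grasp point (between the pads) lies 6 mm ahead of it (arm.nose_length is the distance from the TCP to the fingertips, in m); z points along the fingers, y is the line along which they close (so a half turn about z gives the same grasp; the last joint's range is limited). The gripper opens to 93 mm and grips with 3 to 60 N. Pads are 15 mm wide; open, the fingers measure 128 mm over their backs; the gripper's body (75 mm by 188 mm) begins 65 mm behind the grasp point.
Start: joints at [-1.365, 0.615, -0.013, 1.423, 0.008, 1.103, -0.04], TCP at [0.15, 0.632, 0.244] pointing down, gripper open.
Joint ranges: [-3.12, 3.12], [-0.3, 2.06], [-1.34, 1.32], [0.26, 2.42], [-1.36, 4.5], [0.01, 1.98], [-2.84, 2.84]. Speed limits (rad/s): [2.79, 2.79, 3.14, 3.14, 3.14, 3.14, 3.14].

INTERFACE

Orientations are given as a rotation vector (axis times angle).
In Python, from workcell import arm gives the robot as it stands.
- The arm moves only by the shell command python3 -m jog 'ROWS'. ROWS is JSON, a list that holds one entry, the list of rows, each a list of 7 numbers: the shift along the tool's x, y, z scaled (see below), then the turn, a rotation vector about the tool's x, y, z scaled (see below), then the opening, from -1 (shut) to 1 (fully open). In form: [[[tx, ty, tz, wx, wy, wz, hand], ...]]. A call has exactly 10 rows; each row shifts and turns the commanded pose from where the row before left it, along the tool's axes as they then stand; what a row does not reach is not made up. The controller multiplies each number of a shift by 0.05 m and each number of a turn by 5 degrees. A row lasts 1/10 s, in which the tool goes at most 50 mm and 8.59 degrees, less where a joint would pass 70% of its speed; a pose out of reach is approached as far as the arm can. A call with a number of a shift or a turn outside -1 to 1 is refused whole. A call with a gripper value outside its range is refused whole. The fingers move at their own pace and stop on an object; the grip force is fixed at half the most. Time passes only in rows, so rows that do not move let the fingers close, or fill a call up. It gives the time, the measured TCP pose, the force, the opening and the grip force at its end, in the units of the state.
- arm.get_state(): the state, without advancing time (a new reading comes with each control period).
- arm.snapshot(name): name is "side" or "top"; returns the picture (400x640x3 uint8, blue, green, red); there is no depth.
- arm.calibration(name): a dict with "vertical_fov" (degrees; the focal length in pixels is half the picture's height over the tangent of half this angle, whatever the lens; pixels are square), "cx", "cy" (the principal point, pixels), "R" (3x3) and "t" (3): a world point X has camera coordinates R X + t. Camera axes: x right, y down, z forward; pixel columns grow to the right and rows downward; lengths in m; the calibration is good to about 2 mm. A picture is of the moment at which its call begins. calibration takes no time and is no camera call.
- arm.hand_in(): hands the job in; it is judged then, once.
The state is a dict: "time_s": time; "joint_pos": joint angles; "joint_velocities": joint speeds; "tau": joint torques, N m; "ee_pos": TCP position; "tcp_rot": TCP orientation; "contact_force": force on the tool from outside, world axes, zero at the start; "wrist_torque": the same for the moment, N m; "width": finger opening in m; "finger_force": force on a finger pad.
Only numpy, scipy, OpenCV 4.12 (cv2) and the standard library are available. Lean on these libraries where they do the work, as an engineer would, in place of code of your own. Each camera call takes 0.05 s, during which the arm holds its last target. There are 200 camera calls.

TASK

One of the two stations on the loading fixture still holds the orange setting gauge: swing that station's lock collar fully open, put the gauge upright in the blue tray without dropping it, slide the waiting aluminium blank along the plate (do not lift it) fully home into the emptied nest, then turn the collar back to its locked mark. Leave the other station, which is already loaded and locked, and the cup, wrench, brush and carton as they are.

Things in the scene. Friction and masses are not known exactly. Their poses are not given: they have to be found in the camera images.
- fixture: Fixed aluminium plate 300 (x) x 440 (y) x 10 mm, its top (z = 10 mm) the floor the blocks slide on. Origin: centre of its underside, on the table; x points from the open front apron to two blue nests at the far end, 'left' (+y) and 'right' (-y). It does not move.
- nest_left (a point): Left nest: centre of its floor, fixture (75, 105, 10) mm; a fully home block has its origin here. Axes as the fixture. Open to the front; side walls 57 mm apart inside, 12 mm thick, 30 mm high, at fixture x 56 to 117 mm; back stop's face at x 105 mm. Flared guides 18 mm high in front of the walls, x 29 to 58 mm, 73 mm apart at the front.
- nest_right (a point): The same for the right nest: fixture (75, -105, 10) mm.
- pivot_left (a point): On the vertical axis of the left lock collar (36 mm across, z 30 to 56 mm): fixture (36, 158, 30) mm. The collar carries a yellow gate bar 12 mm thick, 70 mm long from the axis, z 32 to 60 mm. Locked, it stands 3 mm in front of a home block and its tongue reaches 9 mm over the block, 4 mm above it: the block can then be neither slid nor lifted out.
- pivot_right (a point): The same for the right collar, mirrored: fixture (36, -158, 30) mm.
- collar_left (a joint): Left lock collar's angle: 0 = locked, at a hard stop (lever over the green mark, along fixture -x; gate across the nest's mouth). Grows to a stop at 1.9 as it opens: lever swings from -x outwards to +y (white mark, 1.57), gate towards -x, clear of the mouth from 1.3. Light friction (1 N at the pin), no spring: stays where left.
- collar_right (a joint): Angle of the right lock collar: mirror image of the left one; 0 = locked, up to 1.9 open, its lever swinging from -x outwards to -y.
- collar_left_pin (a point): Middle of the exposed pin that turns the left collar: red, upright, 14 mm thick, z 46 to 90 mm above the table, this point at z 70 mm, 55 mm from the collar's axis. The lever below it is 12 mm wide, 62 mm long, its top at z 46 mm. Turns with the collar.
- collar_right_pin (a point): The same for the right collar.
- gauge: Orange setting gauge: block 60 (x) x 50 (y) x 40 mm high with an upright black stem, 16 mm thick and 36 mm tall, on the middle of its top (stem top 76 mm above its underside). Loose, about 0.3 kg. Origin: centre of its underside. Starts in one of the nests.
- loaded: Aluminium block 60 (x) x 50 (y) x 40 mm with dark holes drawn in its top, already home in the other nest; stays there. Origin: centre of its underside.
- blank: The waiting aluminium block, same as 'loaded' (60 x 50 x 40 mm, about 0.3 kg, loose), lying on the plate's front apron, somewhat turned. Origin: centre of its underside. It goes in with its x along the fixture's x, either way round.
- tray: Blue open tray 125 (x) x 105 (y) x 25 mm high, walls and floor 5 mm, fixed on the table, left or right of the fixture. Origin: centre of its underside.
- bin: Red open bin 125 x 105 x 55 mm high, fixed, on the side across from the tray; not used. Origin: centre of its underside.
- cup: Loose black cup, 52 mm across, 50 mm high, standing on the plate between the nests; origin under its centre. To be left alone.
- wrench: Loose steel wrench 170 mm long, lying in front of the fixture near the robot. To be left alone.
- brush: Loose brush 170 mm long, lying at the far left. To be left alone.
- carton: Loose cardboard carton 90 x 70 x 50 mm, at the far right; origin under its centre. To be left alone.
Not all that is in view belongs to the job. What is shaped like the loaded but green or turquoise is not meant.

How it is judged:
By the outcome, as a careful person would: the job done as asked, in the order asked, and still so for the second after the job is handed in, with the robot touching nothing.
It also fails if it takes over 72 s, if anything falls off the work surface, if the arm or the gripper's body presses on something with over 40 N, if the wrist force passes 120 N, or if a joint passes its speed limit or range.

## Working session

There is one attempt and no reset: what is moved stays moved. The work goes in short steps, Python scripts to look and compute and a shell command to move; the robot and the scene stay as the last step left them, time stands still between calls to the robot, and variables do not carry over. Pictures are saved under pics/ and viewed, at most 10 in all, crops included, and the job is handed in when it is done.

```bash
ls; mkdir -p pics; python3 - <<'E'
from workcell import arm
import cv2
for n in("side","top"):
    cv2.imwrite(f"pics/{n}0.png",arm.snapshot(n)); c=arm.calibration(n); print(n,c)
print(arm.get_state(), arm.nose_length)
E
```

```text
pics
side {'vertical_fov': 50.98878077508921, 'cx': 323.60817851577434, 'cy': 208.4248376678663, 'R': array([[ 0.89769866, -0.44057723, -0.00536917],
       [-0.32920048, -0.66256384, -0.67278243],
       [ 0.2928552 ,  0.60572342, -0.7398209 ]]), 't': array([-0.4528116 ,  0.20893431,  1.14892403])}
top {'vertical_fov': 53.87796763845491, 'cx': 322.6782242334565, 'cy': 194.7841523334089, 'R': array([[-0.01649683, -0.99983262, -0.00791146],
       [-0.99450614,  0.01722596, -0.10325121],
       [ 0.10337021,  0.00616468, -0.99462385]]), 't': array([0.02288551, 0.53741159, 1.05123626])}
{'time_s': 0.1, 'joint_pos': array([-1.36447081,  0.61580985, -0.01257013,  1.42474233,  0.0080989 ,
        1.10338278, -0.04041973]), 'joint_velocities': array([-0.00032901, -0.00231477,  0.00077965, -0.00307462,  0.00161904,
        0.00028787,  0.0016685 ]), 'tau': array([ 6.11919641e-04, -4.60039830e+01,  2.09972779e-01, -1.66245067e+01,
       -6.11006655e-02,  1.69384171e-02,  9.48250340e-05]), 'ee_pos': array([0.1498343 , 0.63182336, 0.24260407]), 'tcp_rot': array([-0.36485952, -3.12011741,  0.0035845 ]), 'contact_force': array([-0.11051678,  0.62044311, -0.53376806]), 'wrist_torque': array([-0.02497664,  0.01859312, -0.00645398]), 'finger_force': 0.0, 'width': 0.09308430123494785} 0.025
```

View pics/top0.png

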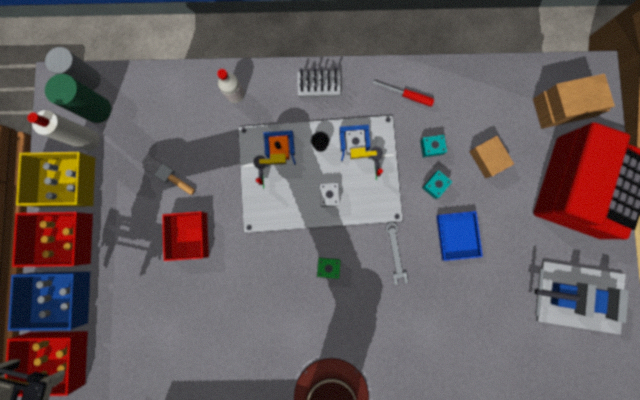

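View pics/side0.png

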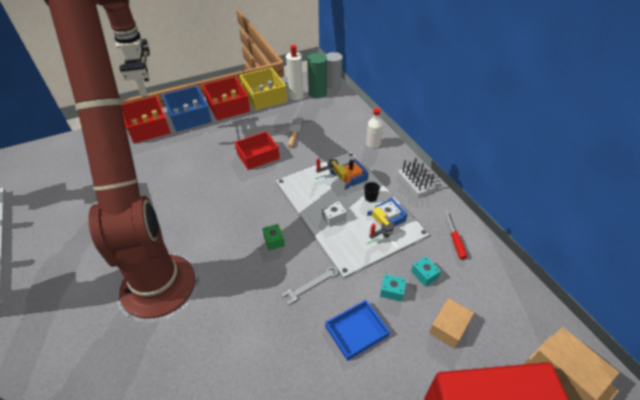

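The top view shows the gauge (orange, ~(278,146)) in the left nest. The blank is at ~(330,193), the tray at ~(460,235) and the cup at ~(320,142). The left collar pin is near (259,181), with its lever on the green mark. Next I'll enlarge both views for measurement.

```bash
cat > h.py <<'E'
import numpy as np, cv2
from workcell import arm
C={n:arm.calibration(n) for n in("side","top")}
def f(n): return 200/np.tan(np.radians(C[n]["vertical_fov"])/2)
def proj(n,X):
    c=C[n]; p=(np.atleast_2d(X)@np.array(c["R"]).T+c["t"]); return p[:,:2]/p[:,2:]*f(n)+[c["cx"],c["cy"]]
def ray(n,uv):
    c=C[n]; R=np.array(c["R"]); d=R.T@np.array([(uv[0]-c["cx"])/f(n),(uv[1]-c["cy"])/f(n),1]); return -R.T@c["t"],d/np.linalg.norm(d)
def plane(n,uv,z):
    o,d=ray(n,uv); return o+d*(z-o[2])/d[2]
def tri(a,b):
    A=np.zeros((3,3));v=np.zeros(3);L=[]
    for n,uv in(("top",a),("side",b)):
        o,d=ray(n,uv);P=np.eye(3)-np.outer(d,d);A+=P;v+=P@o;L.append((o,P))
    X=np.linalg.solve(A,v); return X,[np.linalg.norm(P@(X-o))*1e3 for o,P in L]
E
python3 - <<'E'
from h import *
t=cv2.imread("pics/top0.png");s=cv2.imread("pics/side0.png")
a=cv2.resize(t[105:240,235:410],None,fx=4.5,fy=4.4,interpolation=cv2.INTER_CUBIC)
cv2.imwrite("pics/tc.png",a)
cv2.imwrite("pics/sc.png",cv2.resize(s[145:285,270:440],None,fx=4.5,fy=4.2,interpolation=cv2.INTER_CUBIC))
E
```

```text
(no output)
```

View pics/tc.png

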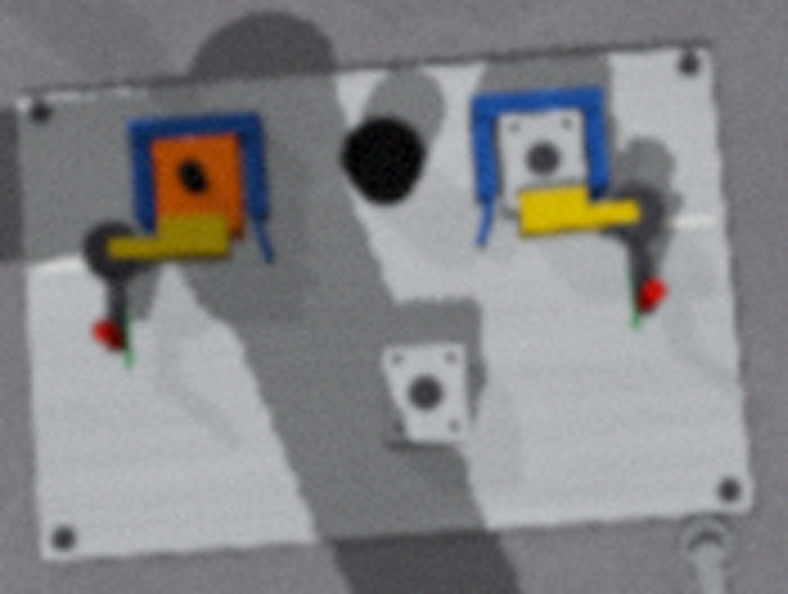

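View pics/sc.png

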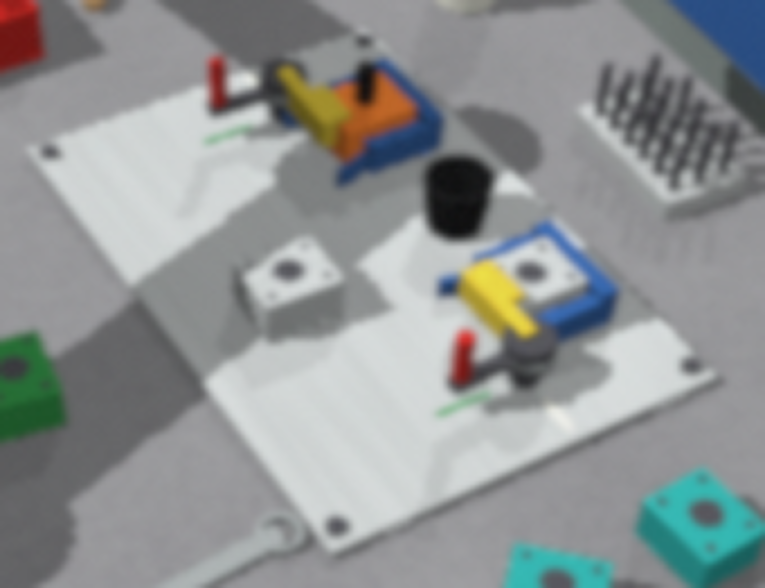

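The crops show: 
- Four dark plate screws, at crop-top (40,112), (688,66), (729,490), (63,539) and crop-side (364,41), (692,366), (337,526), (51,152).
- The blank's hole at top (426,393) / side (290,270).
- The gauge stem at top (192,176) / side (367,80).
- The left pin at top (108,333) / side (217,84).

I'll triangulate these now.

```bash
cat > m.py <<'E'
from h import *
t=cv2.imread("pics/top0.png");s=cv2.imread("pics/side0.png")
T=lambda p:(p[0]*175/788+235-.4,p[1]*135/594+105-.4)
S=lambda p:(p[0]*170/765+270-.4,p[1]*140/588+145-.4)
def dark(im,p,r=4,lo=None):
    x,y=int(round(p[0])),int(round(p[1])); g=cv2.cvtColor(im,cv2.COLOR_BGR2GRAY)[y-r:y+r+1,x-r:x+r+1].astype(float)
    w=np.clip(np.median(g)*0.85-g,0,None); Y,X=np.mgrid[-r:r+1,-r:r+1]; return (x+(w*X).sum()/w.sum(),y+(w*Y).sum()/w.sum())
P=dict(lf=((40,112),(364,41)),rf=((688,66),(692,366)),rn=((729,490),(337,526)),ln=((63,539),(51,152)),blank=((426,393),(290,270)),loaded=((542,158),(532,271)))
W={}
for k,(a,b) in P.items():
    r=4 if k[0] in'lr' and len(k)==2 else 3
    ta,sb=dark(t,T(a),r),dark(s,S(b),r); X,e=tri(ta,sb); W[k]=X; print(k,np.round(ta,1),np.round(sb,1),X.round(4),np.round(e,1))
c=sum(W[k] for k in('lf','rf','rn','ln'))/4
q=[plane("top",dark(t,T(P[k][0])),.010) for k in('lf','rf','rn','ln')]; q2=[plane("side",dark(s,S(P[k][1])),.010) for k in('lf','rf','rn','ln')]
for Q in (q,q2,[W[k] for k in('lf','rf','rn','ln')]):
    Q=np.array(Q); d=(Q[0]-Q[1])+(Q[3]-Q[2]); e=(Q[0]-Q[3])+(Q[1]-Q[2])
    print("c",Q.mean(0).round(4),"yaw deg",np.degrees(np.arctan2(-d[0],d[1])),np.degrees(np.arctan2(e[1],e[0])),np.linalg.norm(d)/2,np.linalg.norm(e)/2)
# red pins, stem, tray
def mask(im,kind):
    h=cv2.cvtColor(im,cv2.COLOR_BGR2HSV); H,Sa,V=cv2.split(h)
    if kind=='red': m=((H<6)|(H>173))&(Sa>150)&(V>70)
    if kind=='blue': m=(H>105)&(H<122)&(Sa>130)&(V>60)
    return m.astype('u1')
for n,im in(("top",t),("side",s)):
    for kind in('red','blue'):
        k,l,st,ce=cv2.connectedComponentsWithStats(mask(im,kind))
        for i in range(1,k):
            x,y,w,h,A=st[i]
            if A<8 or A>4000: continue
            if kind=='red' and A>200: continue
            pts=np.argwhere(l==i)[:,::-1].astype('f4'); print(n,kind,A,ce[i].round(1),cv2.boxPoints(cv2.minAreaRect(pts)).round(1).tolist())
E
python3 m.py
```

```text
lf [243.6 130.3] [349.8 154.2] [0.7259 0.2356 0.0111] [1.5 1.5]
rf [387.6 118.8] [423.8 231.7] [ 0.7535 -0.1742  0.0099] [0. 0.]
rn [396.6 216. ] [344.2 270.1] [ 0.4762 -0.1896  0.0094] [0.8 0.8]
ln [248.7 227. ] [280.5 180.7] [0.4526 0.2203 0.0103] [0.9 0.9]
blank [329.2 193.9] [333.7 208.9] [ 0.5372 -0.0038  0.0493] [0.4 0.4]
loaded [355.5 140.5] [387.5 209.3] [ 0.6819 -0.0778  0.0498] [0.7 0.7]
c [0.6029 0.0228 0.01  ] yaw deg 3.4395681596217758 3.2183179576737904 0.4104993190748142 0.2758314630695308
c [0.6014 0.0235 0.01  ] yaw deg 3.5887352017459118 3.2789687205953446 0.41184067123631046 0.27615421376220034
c [0.6021 0.023  0.0102] yaw deg 3.566020524573129 3.1993061039938446 0.41070156786575795 0.27573698301118515
top red 78 [222.   73.8] [[218.0, 69.0], [226.0, 69.0], [226.0, 79.0], [218.0, 79.0]]
top red 114 [ 34.1 118.4] [[25.799999237060547, 120.0999984741211], [28.399999618530273, 111.0999984741211], [47.400001525878906, 116.5], [44.79999923706055, 125.5]]
top red 26 [378.9 171.3] [[377.0, 169.0], [381.0, 169.0], [381.0, 174.0], [377.0, 174.0]]
top red 20 [258.8 180.4] [[
[... 1875 characters left out ...]
[[370.79998779296875, 234.89999389648438], [371.8999938964844, 224.8000030517578], [374.1000061035156, 225.0], [373.0, 235.10000610351562]]
side blue 1249 [186.8 108.4] [[162.60000610351562, 94.9000015258789], [200.89999389648438, 84.5], [210.89999389648438, 121.0999984741211], [172.60000610351562, 131.60000610351562]]
side blue 123 [358.3 178.7] [[345.5, 186.60000610351562], [362.0, 167.0], [369.79998779296875, 173.5], [353.29998779296875, 193.10000610351562]]
side blue 141 [398.7 215.1] [[380.0, 209.0], [391.0, 198.0], [408.5, 215.5], [397.5, 226.5]]
side blue 2168 [356.9 329.2] [[323.5, 323.1000061035156], [368.6000061035156, 296.0], [391.1000061035156, 333.5], [346.0, 360.6000061035156]]
```

```bash
python3 - <<'E'
from h import *
t=cv2.imread("pics/top0.png");s=cv2.imread("pics/side0.png")
print("pinL",tri((258.8,180.4),(317.8,164.2)))
Tp=lambda p:(p[0]*175/788+235-.4,p[1]*135/594+105-.4)
Sp=lambda p:(p[0]*170/765+270-.4,p[1]*140/588+145-.4)
print("stemtop",tri(Tp((188,168)),Sp((367,68))))
tb=[[436.2,214.6],[476.3,209.6],[482.2,256.5],[442.1,261.5]]; sb=[[323.5,323.1],[368.6,296.0],[391.1,333.5],[346,360.6]]
Q=np.array([plane("top",p,.025) for p in tb]);print("tray top",Q.round(3).tolist(),Q.mean(0))
Q=np.array([plane("side",p,.025) for p in sb]);print("tray side",Q.round(3).tolist(),Q.mean(0))
a=t[176:212,314:348];b=s[193:232,318:354]
o=[cv2.resize(x,(390,430),interpolation=cv2.INTER_LANCZOS4) for x in(a,b)]
cv2.imwrite("pics/bl.png",cv2.convertScaleAbs(np.hstack(o),alpha=1.2,beta=-20))
E
```

```text
pinL (array([0.57436645, 0.18309086, 0.06556525]), [np.float64(0.8889943072984903), np.float64(0.8889943072984594)])
stemtop (array([0.67173645, 0.13405285, 0.08087247]), [np.float64(0.9369617521346935), np.float64(0.9369617521347555)])
tray top [[0.478, -0.295, 0.025], [0.49, -0.405, 0.025], [0.363, -0.414, 0.025], [0.352, -0.305, 0.025]] [ 0.42083282 -0.35464948  0.025     ]
tray side [[0.35, -0.314, 0.025], [0.489, -0.298, 0.025], [0.486, -0.412, 0.025], [0.355, -0.423, 0.025]] [ 0.42009726 -0.36157985  0.025     ]
```

View pics/bl.png

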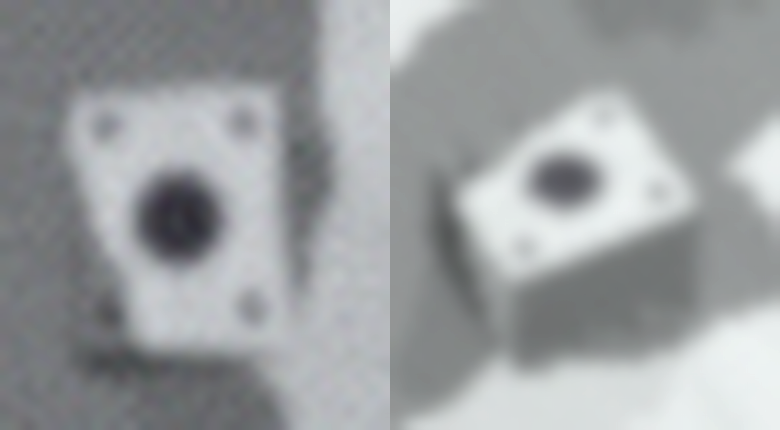

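The enlarged blank shows four corner holes at about (105,125), (245,122), (255,308), (110,312) in the left panel. That puts its yaw near +1° in the world, against +3.4° for the fixture. Everything triangulates consistently, so I can start moving.

```bash
cat > go.py <<'E'
import sys
from h import *
from scipy.spatial.transform import Rotation as Ro
YAW=3.35; O=np.array([.602,.0235])
def fx(x,y): c,s=np.cos(np.radians(YAW)),np.sin(np.radians(YAW)); return O+[c*x-s*y,s*x+c*y]
def need(xy,z,yaw):  # yaw = world angle (deg) of tool y away from world +y
    st=arm.get_state(); R=Ro.from_rotvec(st["tcp_rot"])
    y=np.radians(yaw); Y=np.array([-np.sin(y),np.cos(y),0]); Z=np.array([0,0,-1.]); T=np.column_stack([np.cross(Y,Z),Y,Z])
    w=(R.inv()*Ro.from_matrix(T)).as_rotvec(degrees=True)/5
    d=T.T@(np.r_[xy,z]-st["ee_pos"])/.05
    print("t",st["time_s"].__round__(1),"pos",st["ee_pos"].round(4),"turn",w.round(2),"shift after turn",d.round(3),"w",round(st["width"],4),"ff",round(st["finger_force"],1),"F",st["contact_force"].round(1))
if __name__=="__main__":
    a=[float(v) for v in sys.argv[2:]]; need(fx(a[0]/1e3,a[1]/1e3) if sys.argv[1]=="F" else a[:2],a[2]/1e3,a[3])
E
python3 go.py F -19 158 150 3.35
```

```text
t 0.1 pos [0.1498 0.6318 0.2426] turn [-0.03 -0.   -3.34] shift after turn [-7.937 -9.514  1.852] w 0.0931 ff 0.0 F [-0.1  0.6 -0.5]
```

```bash

python3 -m jog '[[[0,0,0,0,0,-0.83,0],[0,0,0,0,0,-0.83,0],[0,0,0,0,0,-0.84,0],[0,0,0,0,0,-0.84,0],[-0.5,-0.6,0.115,0,0,0,0],[-0.5,-0.6,0.115,0,0,0,0],[-0.5,-0.6,0.115,0,0,0,0],[-0.5,-0.6,0.115,0,0,0,0],[-0.5,-0.6,0.115,0,0,0,0],[-0.5,-0.6,0.115,0,0,0,0]]]'
python3 -m jog '[[[-0.5,-0.6,0.115,0,0,0,0],[-0.5,-0.6,0.115,0,0,0,0],[-0.5,-0.6,0.115,0,0,0,0],[-0.5,-0.6,0.115,0,0,0,0],[-0.5,-0.6,0.115,0,0,0,0],[-0.5,-0.6,0.115,0,0,0,0],[-0.5,-0.6,0.115,0,0,0,0],[-0.5,-0.6,0.115,0,0,0,0],[-0.44,-0.5,0.115,0,0,0,0],[0,0,0,0,0,0,0]]]'
python3 go.py F -19 158 80 3.35
```

```text
time_s: 1.1
ee_pos: [0.311, 0.46, 0.2086]
tcp_rot: [0.092, -3.14, 0.001]
contact_force: [0.2, 1.4, 0.8]
width: 0.0462
finger_force: 0.0
time_s: 2.1
ee_pos: [0.5507, 0.2032, 0.156]
tcp_rot: [-0.077, 3.14, -0.008]
contact_force: [-0.8, -0.6, -1.1]
width: 0.0466
finger_force: 0.0
t 2.1 pos [0.5507 0.2032 0.156 ] turn [-0.06  0.01 -0.11] shift after turn [-0.433 -0.488  1.52 ] w 0.0466 ff 0.0 F [-0.8 -0.6 -1.1]
```

```bash

python3 -m jog '[[[0,0,0,0,0,-0.1,0],[0,0,0.1,0,0,0,0],[0,0,0.1,0,0,0,0],[0,0,0.1,0,0,0,0],[0,0,0,0,0,0,0],[0,0,0,0,0,0,0],[0,0,0,0,0,0,0],[0,0,0,0,0,0,0],[0,0,0,0,0,0,0],[0,0,0,0,0,0,0]]]'
python3 go.py F -19 158 80 3.35
python3 - <<'E'
from h import *
cv2.imwrite("pics/t1.png",cv2.resize(arm.snapshot("top")[105:240,235:410],None,fx=4,fy=4,interpolation=cv2.INTER_CUBIC))
E
```

```text
time_s: 3.1
ee_pos: [0.5475, 0.21, 0.1425]
tcp_rot: [-0.106, 3.14, 0.0]
contact_force: [-0.1, -0.6, -0.2]
width: 0.0466
finger_force: 0.0
t 3.1 pos [0.5475 0.21   0.1425] turn [0.  0.  0.1] shift after turn [-0.49  -0.627  1.25 ] w 0.0466 ff 0.0 F [-0.1 -0.6 -0.2]
```

```bash

python3 -m jog '[[[-0.12,-0.16,0,0,0,0.1,0],[-0.12,-0.16,0,0,0,0,0],[-0.12,-0.16,0,0,0,0,0],[-0.13,-0.15,0,0,0,0,0],[0,0,0,0,0,0,0],[0,0,0.25,0,0,0,0],[0,0,0.25,0,0,0,0],[0,0,0.25,0,0,0,0],[0,0,0,0,0,0,0],[0,0,0,0,0,0,0]]]'
python3 go.py F -19 158 80 3.35
python3 - <<'E'
from h import *
a=cv2.resize(arm.snapshot("top")[140:220,235:335],None,fx=4,fy=5,interpolation=cv2.INTER_CUBIC)
b=cv2.resize(arm.snapshot("side")[130:210,280:380],None,fx=4,fy=5,interpolation=cv2.INTER_CUBIC)
cv2.imwrite("pics/p1.png",np.hstack([a,b]))
E
```

```text
time_s: 4.15
ee_pos: [0.5732, 0.1803, 0.1041]
tcp_rot: [0.093, -3.139, 0.001]
contact_force: [-0.6, 0.8, 0.3]
width: 0.0462
finger_force: 0.0
t 4.2 pos [0.5732 0.1803 0.1041] turn [-0.   -0.02  0.01] shift after turn [-0.011 -0.004  0.482] w 0.0462 ff 0.0 F [-0.6  0.8  0.3]
```

View pics/p1.png

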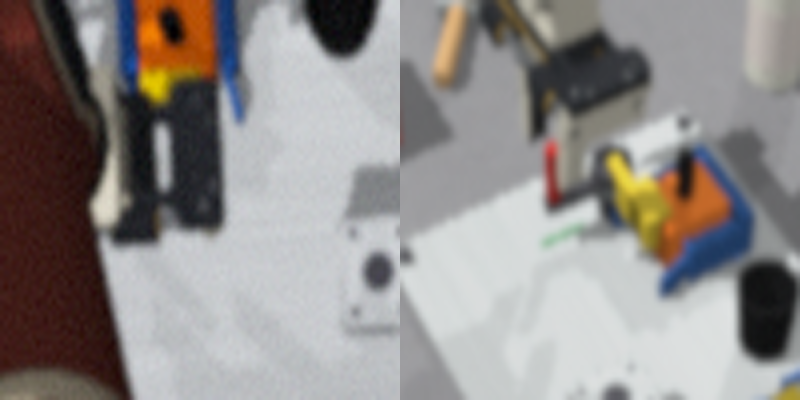

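The side view shows the red pin (550,175) between the far finger (538,110) and the near finger (585,145). Next: go down and grip.

```bash

python3 -m jog '[[[0,0,0.24,0,0,0,0],[0,0,0.24,0,0,0,0],[0,0,0,0,0,0,0],[0,0,0,0,0,0,-0.7],[0,0,0,0,0,0,-1],[0,0,0,0,0,0,-1],[0,0,0,0,0,0,-1],[0,0,0,0,0,0,-1],[0,0,0,0,0,0,-1],[0,0,0,0,0,0,-1]]]'
python3 go.py F -19 158 80 3.35
```

```text
time_s: 5.25
ee_pos: [0.5739, 0.1803, 0.0812]
tcp_rot: [-0.092, 3.14, 0.0]
contact_force: [-0.7, 0.6, 1.5]
width: 0.0133
finger_force: 30.0
t 5.2 pos [0.5739 0.1803 0.0812] turn [0. 0. 0.] shift after turn [ 0.002 -0.003  0.024] w 0.0133 ff 30.0 F [-0.7  0.6  1.5]
```

```bash

python3 -m jog '[[[-0.02,0.208,0,0,0,0,-1],[-0.059,0.2,0,0,0,0,-1],[-0.095,0.186,0,0,0,0,-1],[-0.129,0.164,0,0,0,0,-1],[-0.157,0.137,0,0,0,0,-1],[-0.181,0.105,0,0,0,0,-1],[-0.197,0.069,0,0,0,0,-1],[-0.206,0.03,0,0,0,0,-1],[-0.209,-0.009,0,0,0,0,-1],[-0.182,-0.041,0,0,0,0,-1]]]'
python3 go.py F 53 210 80 3.35
```

```text
time_s: 6.25
ee_pos: [0.6393, 0.2371, 0.0803]
tcp_rot: [0.091, -3.132, 0.001]
contact_force: [-6.3, -0.3, 4.4]
width: 0.0137
finger_force: 30.0
t 6.2 pos [0.6393 0.2371 0.0803] turn [-0.01 -0.09 -0.01] shift after turn [-0.065 -0.022  0.007] w 0.0137 ff 30.0 F [-6.3 -0.3  4.4]
```

```bash

python3 -m jog '[[[-0.03,-0.01,0,0,0,0,-1],[0,0,0,0,0,0,-1],[0,0,0,0,0,0,-1],[0,0,0,0,0,0,-0.5],[0,0,0,0,0,0,-0.5],[0,0,-0.3,0,0,0,-0.5],[0,0,-0.4,0,0,0,-0.5],[0,0,-0.4,0,0,0,-0.5],[0,0,0,0,0,0,0],[0,0,0,0,0,0,0]]]'
python3 go.py F 75 105 130 3.35
python3 - <<'E'
from h import *
a=cv2.resize(arm.snapshot("side")[130:230,270:410],None,fx=5,fy=5,interpolation=cv2.INTER_CUBIC)
cv2.imwrite("pics/p2.png",a)
E
```

```text
time_s: 7.25
ee_pos: [0.6445, 0.2363, 0.1368]
tcp_rot: [-0.092, 3.138, 0.001]
contact_force: [0.3, 0.3, 0.4]
width: 0.0346
finger_force: 0.0
t 7.2 pos [0.6445 0.2363 0.1368] turn [0.   0.03 0.  ] shift after turn [-0.403 -2.098  0.137] w 0.0346 ff 0.0 F [0.3 0.3 0.4]
```

View pics/p2.png

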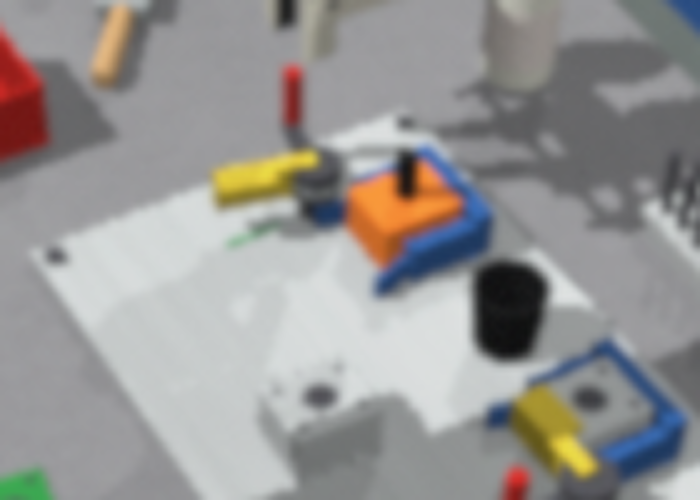

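The side view shows the gate (215–320,150–200) swung clear and the pin at (292,95). The gauge in the nest is now free, with its stem at (408,172).

```bash

python3 -m jog '[[[-0.07,-0.3,0,0,0,0,0],[-0.07,-0.3,0,0,0,0,0],[-0.07,-0.3,0,0,0,0,0],[-0.07,-0.3,0,0,0,0,0],[-0.06,-0.3,0,0,0,0,0],[-0.06,-0.3,0,0,0,0,0],[0,-0.3,0,0,0,0,0],[0,0,0,0,0,0,0],[0,0,0,0,0,0,0],[0,0,0,0,0,0,0]]]'
python3 go.py F 75 105 81 3.35
```

```text
time_s: 8.3
ee_pos: [0.6696, 0.1342, 0.1359]
tcp_rot: [0.095, -3.14, -0.002]
contact_force: [-0.1, -0.1, -1.0]
width: 0.0466
finger_force: 0.0
t 8.3 pos [0.6696 0.1342 0.1359] turn [ 0.02 -0.    0.02] shift after turn [-0.021 -0.032  1.099] w 0.0466 ff 0.0 F [-0.1 -0.1 -1. ]
```

```bash

python3 -m jog '[[[-0.03,-0.015,0.2,0,0,0,0],[0,0,0.3,0,0,0,0],[0,0,0.3,0,0,0,0],[0,0,0.3,0,0,0,0],[0,0,0,0,0,0,-0.3],[0,0,0,0,0,0,-1],[0,0,0,0,0,0,-1],[0,0,0,0,0,0,-1],[0,0,0,0,0,0,-1],[0,0,0,0,0,0,-1]]]'
python3 go.py F 75 105 81 3.35
```

```text
time_s: 9.3
ee_pos: [0.6721, 0.1318, 0.0817]
tcp_rot: [-0.092, 3.139, -0.0]
contact_force: [0.8, 0.1, 2.4]
width: 0.0153
finger_force: 30.0
t 9.3 pos [0.6721 0.1318 0.0817] turn [-0.    0.02  0.  ] shift after turn [0.026 0.02  0.014] w 0.0153 ff 30.0 F [0.8 0.1 2.4]
```

```bash

python3 -m jog '[[[0,0,-0.1,0,0,0,-1],[0,0,-0.2,0,0,0,-1],[0,0,-0.4,0,0,0,-1],[0,0,-0.4,0,0,0,-1],[0,0,-0.4,0,0,0,-1],[0,0,-0.4,0,0,0,-1],[0,0,-0.4,0,0,0,-1],[0,0,-0.3,0,0,0,-1],[0,0,0,0,0,0,-1],[0,0,0,0,0,0,-1]]]'
python3 go.py W 0.4205 -0.357 220 4.5
```

```text
time_s: 10.3
ee_pos: [0.6711, 0.132, 0.2108]
tcp_rot: [0.092, -3.14, 0.0]
contact_force: [-0.3, -1.1, -3.4]
width: 0.0154
finger_force: 30.0
t 10.3 pos [0.6711 0.132  0.2108] turn [-0.   -0.01 -0.23] shift after turn [ 5.764 -9.356 -0.184] w 0.0154 ff 30.0 F [-0.3 -1.1 -3.4]
```

```bash

python3 -m jog '[[[0.1,-0.2,-0.05,0,0,-0.23,-1],[0.28,-0.45,0,0,0,0,-1],[0.28,-0.45,0,0,0,0,-1],[0.28,-0.45,0,0,0,0,-1],[0.28,-0.45,0,0,0,0,-1],[0.28,-0.45,0,0,0,0,-1],[0.28,-0.45,0,0,0,0,-1],[0.28,-0.45,0,0,0,0,-1],[0.28,-0.45,0,0,0,0,-1],[0.28,-0.45,0,0,0,0,-1]]]'
python3 -m jog '[[[0.28,-0.45,0,0,0,0,-1],[0.28,-0.45,0,0,0,0,-1],[0.28,-0.45,0,0,0,0,-1],[0.28,-0.45,0,0,0,0,-1],[0.28,-0.45,0,0,0,0,-1],[0.28,-0.45,0,0,0,0,-1],[0.28,-0.45,0,0,0,0,-1],[0.28,-0.45,0,0,0,0,-1],[0.28,-0.45,0,0,0,0,-1],[0.2,-0.25,0,0,0,0,-1]]]'
python3 go.py W 0.4205 -0.357 80 4.5
```

```text
time_s: 11.3
ee_pos: [0.5556, -0.0919, 0.2126]
tcp_rot: [0.124, -3.137, 0.001]
contact_force: [-0.2, 0.2, -2.5]
width: 0.0155
finger_force: 30.0
time_s: 12.3
ee_pos: [0.4358, -0.318, 0.2127]
tcp_rot: [0.119, -3.137, 0.001]
contact_force: [0.5, -0.0, -2.7]
width: 0.0154
finger_force: 30.0
t 12.3 pos [ 0.4358 -0.318   0.2127] turn [-0.01 -0.03 -0.03] shift after turn [ 0.367 -0.754  2.654] w 0.0154 ff 30.0 F [ 0.5 -0.  -2.7]
```

```bash

python3 -m jog '[[[0.12,-0.24,0,0,0,0,-1],[0.12,-0.24,0,0,0,0,-1],[0.1,-0.24,0,0,0,0,-1],[0,0,0.2,0,0,0,-1],[0,0,0.4,0,0,0,-1],[0,0,0.4,0,0,0,-1],[0,0,0.4,0,0,0,-1],[0,0,0.4,0,0,0,-1],[0,0,0.2,0,0,0,-1],[0,0,0,0,0,0,-1]]]'
python3 go.py W 0.4205 -0.357 77 4.5
python3 - <<'E'
from h import *
a=cv2.resize(arm.snapshot("side")[250:390,270:450],None,fx=4.4,fy=4.2,interpolation=cv2.INTER_CUBIC)
cv2.imwrite("pics/p3.png",a)
E
```

```text
time_s: 13.3
ee_pos: [0.4242, -0.351, 0.1117]
tcp_rot: [0.125, -3.136, -0.005]
contact_force: [0.1, 0.4, -3.2]
width: 0.0152
finger_force: 30.0
t 13.3 pos [ 0.4242 -0.351   0.1117] turn [ 0.04 -0.03  0.02] shift after turn [ 0.083 -0.114  0.693] w 0.0152 ff 30.0 F [ 0.1  0.4 -3.2]
```

View pics/p3.png

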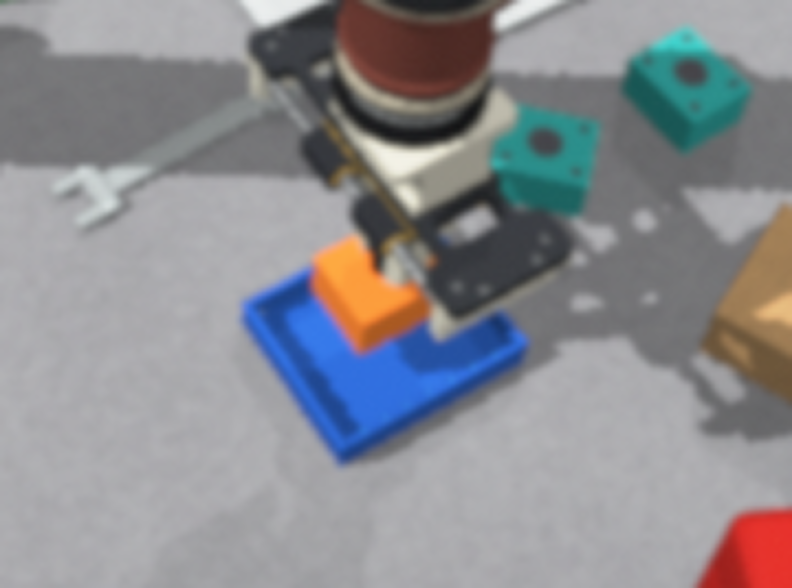

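The gauge hangs upright over the tray's middle (block at ~(370,300), tray 245–525 × 260–460), so I'll lower it.

```bash

python3 -m jog '[[[0.05,-0.06,0.1,0,0,0,-1],[0.03,-0.05,0.2,0,0,0,-1],[0,0,0.2,0,0,0,-1],[0,0,0.1,0,0,0,-1],[0,0,0.05,0,0,0,-1],[0,0,0.03,0,0,0,-1],[0,0,0,0,0,0,-1],[0,0,0,0,0,0,-1],[0,0,0,0,0,0,-1],[0,0,0,0,0,0,-1]]]'
python3 go.py W 0.4205 -0.357 77 4.5
```

```text
time_s: 14.35
ee_pos: [0.4212, -0.3583, 0.0797]
tcp_rot: [-0.124, 3.139, -0.001]
contact_force: [-0.7, -0.7, -3.2]
width: 0.0156
finger_force: 30.0
t 14.3 pos [ 0.4212 -0.3583  0.0797] turn [-0.  0.  0.] shift after turn [0.012 0.027 0.054] w 0.0156 ff 30.0 F [-0.7 -0.7 -3.2]
```

```bash

python3 -m jog '[[[0,0,0.03,0,0,0,-1],[0,0,0.03,0,0,0,-1],[0,0,0.02,0,0,0,-1],[0,0,0.01,0,0,0,-1],[0,0,0,0,0,0,-1],[0,0,0,0,0,0,-1],[0,0,0,0,0,0,-1],[0,0,0,0,0,0,-1],[0,0,0,0,0,0,-1],[0,0,0,0,0,0,-1]]]'
```

```text
time_s: 15.35
ee_pos: [0.4211, -0.3584, 0.0765]
tcp_rot: [-0.123, 3.139, -0.001]
contact_force: [-2.7, 1.8, 8.9]
width: 0.0158
finger_force: 30.0
```

```bash

python3 -m jog '[[[0,0,0,0,0,0,-0.5],[0,0,0,0,0,0,0],[0,0,0,0,0,0,0],[0,0,-0.1,0,0,0,0],[0,0,-0.3,0,0,0,0],[0,0,-0.4,0,0,0,0],[0,0,-0.4,0,0,0,0],[0,0,-0.4,0,0,0.5,0],[0,0,-0.4,0,0,1,0],[0,0,0,0,0,1,0]]]'
python3 -m jog '[[[0,0,0,0,0,1,0.9],[0,0,0,0,0,1,0.9],[0,0,0,0,0,1,0.9],[0,0,0,0,0,1,0.9],[0,0,0,0,0,1,0.9],[0,0,0,0,0,1,0.9],[0,0,0,0,0,1,0.9],[0,0,0,0,0,1,0.9],[0,0,0,0,0,1,0.9],[0,0,0,0,0,1,0.9]]]'
python3 go.py W .5372 -.0038 150 -89
python3 - <<'E'
from h import *
a=cv2.resize(arm.snapshot("side")[250:390,270:450],None,fx=2,fy=2,interpolation=cv2.INTER_CUBIC)
s=arm.snapshot("top")
b=cv2.resize(s[190:280,420:500],(360,280),interpolation=cv2.INTER_CUBIC)
cv2.imwrite("pics/p4.png",np.hstack([a,b]))
E
```

```text
time_s: 16.35
ee_pos: [0.4226, -0.3594, 0.178]
tcp_rot: [0.224, 3.128, -0.005]
contact_force: [-0.4, -0.2, -0.2]
width: 0.0468
finger_force: 0.0
time_s: 17.35
ee_pos: [0.4212, -0.358, 0.1751]
tcp_rot: [1.527, 2.745, 0.0]
contact_force: [0.4, -0.2, -0.1]
width: 0.0884
finger_force: 0.0
t 17.4 pos [ 0.4212 -0.358   0.1751] turn [ 0.   -0.    6.17] shift after turn [7.043 2.443 0.502] w 0.0884 ff 0.0 F [ 0.4 -0.2 -0.1]
```

View pics/p4.png

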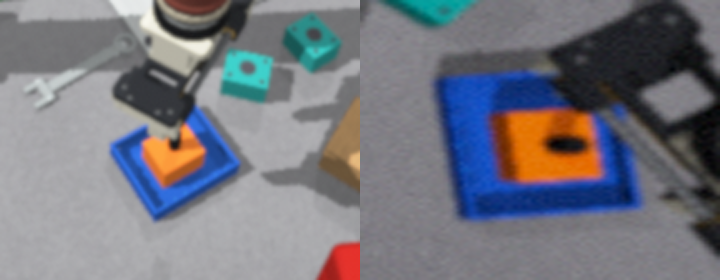

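The gauge stands upright in the middle of the tray. Next, on to the blank.

```bash

python3 -m jog '[[[0,0,0,0,0,1,0.9],[0,0,0,0,0,1,0.9],[0,0,0,0,0,1,0.9],[0,0,0,0,0,1,0.9],[0,0,0,0,0,1,0.9],[0,0,0,0,0,1,0.9],[0,0,0,0,0,0.17,0.9],[0.46,0.16,0.02,0,0,0,0.9],[0.46,0.16,0.02,0,0,0,0.9],[0.46,0.16,0.02,0,0,0,0.9]]]'
python3 -m jog '[[[0.46,0.16,0.02,0,0,0,0.9],[0.46,0.16,0.02,0,0,0,0.9],[0.46,0.16,0.02,0,0,0,0.9],[0.46,0.16,0.02,0,0,0,0.9],[0.46,0.16,0.02,0,0,0,0.9],[0.46,0.16,0.02,0,0,0,0.9],[0.46,0.16,0.02,0,0,0,0.9],[0.46,0.16,0.02,0,0,0,0.9],[0.46,0.16,0.02,0,0,0,0.9],[0.46,0.16,0,0,0,0,0.9]]]'
python3 -m jog '[[[0.46,0.16,0,0,0,0,0.9],[0.46,0.16,0,0,0,0,0.9],[0.14,0.05,0,0,0,0,0.9],[0,0,0,0,0,0,0.9],[0,0,0,0,0,0,0.9],[0,0,0,0,0,0,0.9],[0,0,0,0,0,0,0.9],[0,0,0,0,0,0,0.9],[0,0,0,0,0,0,0.9],[0,0,0,0,0,0,0.9]]]'
python3 go.py W .5372 -.0038 67 -89
```

```text
time_s: 18.45
ee_pos: [0.4439, -0.288, 0.172]
tcp_rot: [2.196, 2.246, 0.0]
contact_force: [1.1, 0.2, 0.8]
width: 0.0887
finger_force: 0.0
time_s: 19.45
ee_pos: [0.5192, -0.0561, 0.1629]
tcp_rot: [-2.195, -2.247, -0.0]
contact_force: [0.1, 0.3, 0.4]
width: 0.0882
finger_force: 0.0
time_s: 20.45
ee_pos: [0.5364, -0.004, 0.1629]
tcp_rot: [2.199, 2.244, -0.0]
contact_force: [0.0, -0.0, 0.2]
width: 0.0881
finger_force: 0.0
t 20.4 pos [ 0.5364 -0.004   0.1629] turn [-0.    0.    0.03] shift after turn [0.003 0.016 1.918] w 0.0881 ff 0.0 F [ 0.  -0.   0.2]
```

```bash

python3 -m jog '[[[0,0.015,0.2,0,0,0,0.9],[0,0,0.4,0,0,0,0.9],[0,0,0.4,0,0,0,0.9],[0,0,0.4,0,0,0,0.9],[0,0,0.3,0,0,0,0.9],[0,0,0.17,0,0,0,0.9],[0,0,0.02,0,0,0,0.9],[0,0,0,0,0,0,0.9],[0,0,0,0,0,0,0.9],[0,0,0,0,0,0,0.9]]]'
python3 -m jog '[[[0,0,0,0,0,0,0.5],[0,0,0,0,0,0,0.4],[0,0,0,0,0,0,0.3],[0,0,0,0,0,0,0.2],[0,0,0,0,0,0,0],[0,0,0,0,0,0,-0.5],[0,0,0,0,0,0,-1],[0,0,0,0,0,0,-1],[0,0,0,0,0,0,-1],[0,0,0,0,0,0,-1]]]'
python3 go.py F -66 105 67.5 -86.65
```

```text
time_s: 21.45
ee_pos: [0.5377, -0.0038, 0.0691]
tcp_rot: [2.198, 2.243, 0.002]
contact_force: [-1.0, -0.6, -0.1]
width: 0.0884
finger_force: 0.0
time_s: 22.45
ee_pos: [0.5376, -0.0038, 0.0685]
tcp_rot: [2.198, 2.243, 0.001]
contact_force: [1.7, 0.1, 0.5]
width: 0.0594
finger_force: 30.0
t 22.4 pos [ 0.5376 -0.0038  0.0685] turn [ 0.01  0.   -0.44] shift after turn [ 2.569e+00 -2.000e-03  2.100e-02] w 0.0594 ff 30.0 F [1.7 0.1 0.5]
```

```bash

python3 -m jog '[[[0,0,0.01,0,0,-0.22,-1],[0,0,0,0,0,-0.22,-1],[0.1,0,0,0,0,0,-1],[0.2,0,0,0,0,0,-1],[0.2,0,0,0,0,0,-1],[0.2,0,0,0,0,0,-1],[0.2,0,0,0,0,0,-1],[0.2,0,0,0,0,0,-1],[0.2,0,0,0,0,0,-1],[0.2,0,0,0,0,0,-1]]]'
python3 -m jog '[[[0.2,0,0,0,0,0,-1],[0.2,0,0,0,0,0,-1],[0.2,0,0,0,0,0,-1],[0.2,0,0,0,0,0,-1],[0.2,0,0,0,0,0,-1],[0.07,0,0,0,0,0,-1],[0,0,0,0,0,0,-1],[0,0,0,0,0,0,-1],[0,0,0,0,0,0,-1],[0,0,0,0,0,0,-1]]]'
python3 go.py F 20 105 67.5 -86.65
```

```text
time_s: 23.45
ee_pos: [0.5328, 0.0667, 0.0687]
tcp_rot: [2.156, 2.279, -0.006]
contact_force: [-1.0, -2.2, -3.5]
width: 0.0587
finger_force: 30.0
time_s: 24.45
ee_pos: [0.5296, 0.1212, 0.0685]
tcp_rot: [2.155, 2.282, -0.005]
contact_force: [-0.9, -6.6, 7.9]
width: 0.0596
finger_force: 30.0
t 24.4 pos [0.5296 0.1212 0.0685] turn [-0.    0.05 -0.02] shift after turn [0.064 1.731 0.021] w 0.0596 ff 30.0 F [-0.9 -6.6  7.9]
```

```bash

python3 -m jog '[[[0.05,0,0,0,0,0,-1],[0.01,0.1,0,0,0,0,-1],[0,0.2,0,0,0,0,-1],[0,0.2,0,0,0,0,-1],[0,0.2,0,0,0,0,-1],[0,0.2,0,0,0,0,-1],[0,0.2,0,0,0,0,-1],[0,0.2,0,0,0,0,-1],[0,0,0,0,0,0,-1],[0,0,0,0,0,0,-1]]]'
python3 go.py F 75 105 67.5 -86.65
```

```text
time_s: 25.45
ee_pos: [0.5863, 0.1318, 0.0676]
tcp_rot: [-2.144, -2.276, 0.02]
contact_force: [-10.3, -2.0, 15.8]
width: 0.0594
finger_force: 29.9
t 25.4 pos [0.5863 0.1318 0.0676] turn [-0.22 -0.03  0.02] shift after turn [-0.081  1.688  0.002] w 0.0594 ff 29.9 F [-10.3  -2.   15.8]
```

```bash

python3 -m jog '[[[-0.03,0,-0.01,-0.1,0,0,-1],[-0.03,0,-0.005,-0.1,0,0,-1],[0,0,0,0,0,0,-1],[0,0,0,0,0,0,-1],[0,0,0,0,0,0,-1],[0,0,0,0,0,0,-1],[0,0,0,0,0,0,-1],[0,0,0,0,0,0,-1],[0,0,0,0,0,0,-1],[0,0,0,0,0,0,-1]]]'
python3 go.py F 75 105 67.5 -86.65
python3 - <<'E'
from h import *
a=cv2.resize(arm.snapshot("side")[140:230,280:380],(440,400),interpolation=cv2.INTER_CUBIC)
b=cv2.resize(arm.snapshot("top")[120:210,240:330],(350,400),interpolation=cv2.INTER_CUBIC)
cv2.imwrite("pics/p5.png",np.hstack([a,b]))
E
```

```text
time_s: 26.45
ee_pos: [0.5855, 0.1315, 0.068]
tcp_rot: [-2.148, -2.283, -0.002]
contact_force: [-11.2, 1.5, 15.5]
width: 0.0596
finger_force: 29.9
t 26.4 pos [0.5855 0.1315 0.068 ] turn [-0.04 -0.07  0.03] shift after turn [-0.076  1.704  0.011] w 0.0596 ff 29.9 F [-11.2   1.5  15.5]
```

View pics/p5.png

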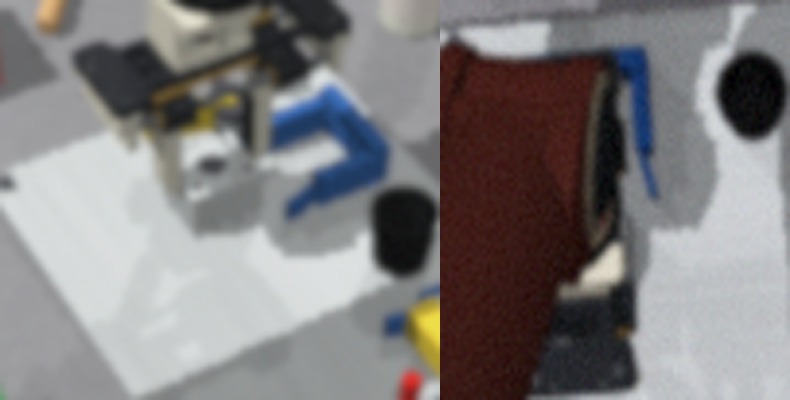

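The left panel shows the blank gripped end to end in front of the open nest (~(215,165)), with the mouth clear. It drags because I'm pressing down about 15 N. I'll release to relax the stored offset, then re-grip.

```bash

python3 -m jog '[[[0,0,0,0,0,0,0.5],[0,0,0,0,0,0,0.5],[0,0,0,0,0,0,0.5],[0,0,0,0,0,0,0.5],[0,0,0,0,0,0,0.5],[0,0,0,0,0,0,0.5],[0,0,0,0,0,0,0.5],[0,0,0,0,0,0,0.5],[0,0,0,0,0,0,0.5],[0,0,0,0,0,0,0.5]]]'
python3 go.py F 75 105 67.5 -86.65
```

```text
time_s: 27.55
ee_pos: [0.5948, 0.1281, 0.0687]
tcp_rot: [2.147, 2.276, 0.02]
contact_force: [-1.6, -0.3, -0.6]
width: 0.0694
finger_force: 0.7
t 27.6 pos [0.5948 0.1281 0.0687] turn [0.21 0.   0.  ] shift after turn [0.003 1.521 0.024] w 0.0694 ff 0.7 F [-1.6 -0.3 -0.6]
```

```bash

python3 -m jog '[[[0,0,0,0.1,0,0,0.5],[0,0,0,0.11,0,0,0.5],[0,0,0,0,0,0,0.5],[0,0,0,0,0,0,0.3],[0,0,0,0,0,0,0],[0,0,0,0,0,0,-1],[0,0,0,0,0,0,-1],[0,0,0,0,0,0,-1],[0,0,0,0,0,0,-1],[0,0,0,0,0,0,-1]]]'
python3 go.py F 75 105 67.5 -86.65
```

```text
time_s: 28.55
ee_pos: [0.5931, 0.1286, 0.0686]
tcp_rot: [-2.153, -2.284, 0.004]
contact_force: [-5.6, -0.5, 4.0]
width: 0.0596
finger_force: 29.9
t 28.6 pos [0.5931 0.1286 0.0686] turn [-0.05 -0.01  0.01] shift after turn [-0.009  1.555  0.021] w 0.0596 ff 29.9 F [-5.6 -0.5  4. ]
```

```bash

python3 -m jog '[[[0,0.1,-0.01,0,0,0,-1],[0,0.15,0,0,0,0,-1],[0,0.15,0,0,0,0,-1],[0,0.15,0,0,0,0,-1],[0,0.15,0,0,0,0,-1],[0,0.15,0,0,0,0,-1],[0,0.15,0,0,0,0,-1],[0,0,0,0,0,0,-1],[0,0,0,0,0,0,-1],[0,0,0,0,0,0,-1]]]'
python3 go.py F 75 105 67.5 -86.65
```

```text
time_s: 29.55
ee_pos: [0.6439, 0.1313, 0.069]
tcp_rot: [-2.154, -2.285, 0.002]
contact_force: [0.3, -0.4, -3.2]
width: 0.0597
finger_force: 29.9
t 29.6 pos [0.6439 0.1313 0.069 ] turn [-0.02 -0.    0.  ] shift after turn [-0.002  0.537  0.03 ] w 0.0597 ff 29.9 F [ 0.3 -0.4 -3.2]
```

```bash

python3 -m jog '[[[0,0,0.012,0,0,0,-1],[0,0.1,0,0,0,0,-1],[0,0.1,0,0,0,0,-1],[0,0.1,0,0,0,0,-1],[0,0.08,0,0,0,0,-1],[0,0,0,0,0,0,-1],[0,0,0,0,0,0,-1],[0,0,0,0,0,0,-1],[0,0,0,0,0,0,-1],[0,0,0,0,0,0,-1]]]'
python3 go.py F 75 105 67.5 -86.65
```

```text
time_s: 30.55
ee_pos: [0.6636, 0.1324, 0.0687]
tcp_rot: [-2.155, -2.286, 0.0]
contact_force: [-2.4, 0.4, 1.9]
width: 0.0596
finger_force: 29.9
t 30.6 pos [0.6636 0.1324 0.0687] turn [-0.  0.  0.] shift after turn [-0.002  0.144  0.024] w 0.0596 ff 29.9 F [-2.4  0.4  1.9]
```

```bash

python3 -m jog '[[[0,0.06,0,0,0,0,-1],[0,0.06,0,0,0,0,-1],[0,0.04,0,0,0,0,-1],[0,0.03,0,0,0,0,-1],[0,0.02,0,0,0,0,-1],[0,0,0,0,0,0,-1],[0,0,0,0,0,0,-1],[0,0,0,0,0,0,-1],[0,0,0,0,0,0,-1],[0,0,0,0,0,0,-1]]]'
python3 go.py F 75 105 67.5 -86.65
```

```text
time_s: 31.55
ee_pos: [0.665, 0.1324, 0.0689]
tcp_rot: [-2.144, -2.273, 0.024]
contact_force: [-20.8, -1.8, 17.6]
width: 0.0591
finger_force: 50.4
t 31.6 pos [0.665  0.1324 0.0689] turn [-0.26 -0.02  0.  ] shift after turn [-0.001  0.114  0.029] w 0.0591 ff 50.4 F [-20.8  -1.8  17.6]
```

```bash

python3 -m jog '[[[0,-0.05,0,0,0,0,-1],[0,-0.05,0,0,0,0,-1],[0,-0.05,0,0,0,0,-1],[0,-0.02,0,0,0,0,-1],[0,0,0,0,0,0,-1],[0,0,0,0,0,0,0.4],[0,0,0,0,0,0,0.4],[0,0,0,0,0,0,0.4],[0,0,0,0,0,0,0.4],[0,0,0,0,0,0,0.4]]]'
python3 go.py F 75 105 67.5 -86.65
```

```text
time_s: 32.55
ee_pos: [0.6619, 0.1323, 0.0686]
tcp_rot: [-2.151, -2.281, 0.01]
contact_force: [-10.9, -0.8, 8.7]
width: 0.0649
finger_force: 7.2
t 32.5 pos [0.6619 0.1323 0.0686] turn [-0.11 -0.01  0.  ] shift after turn [-0.002  0.178  0.021] w 0.0649 ff 7.2 F [-10.9  -0.8   8.7]
```

```bash

python3 -m jog '[[[0,-0.08,0,0,0,0,0.4],[0,-0.02,0,0,0,0,0.4],[0,0,-0.2,0,0,0,0.4],[0,0,-0.3,0,0,0,0.4],[0,0,-0.4,0,0,0,0.4],[0,0,-0.2,0,0,0,0],[0,-0.3,0,0,0,0,-1],[0,-0.3,0,0,0,0,-1],[0,-0.3,0,0,0,0,-1],[0,-0.2,0,0,0,0,-1]]]'
python3 go.py F 10 105 50 -86.65
python3 - <<'E'
from h import *
s=arm.snapshot("side"); cv2.imwrite("pics/s6.png",s)
h=cv2.cvtColor(s,cv2.COLOR_BGR2HSV)
# bright-grey top face of blank near its expected place
print(proj("side",[.665,.132,.05]), proj("side",[.6707,.1327,.05]))
g=cv2.cvtColor(s,cv2.COLOR_BGR2GRAY); u,v=proj("side",[.668,.132,.05])[0].round().astype(int); print(u,v); print(g[v-10:v+11:1,u-12:u+13:1])
E
```

```text
time_s: 33.55
ee_pos: [0.6054, 0.129, 0.1245]
tcp_rot: [2.155, 2.286, 0.001]
contact_force: [-0.0, 0.0, 0.5]
width: 0.0296
finger_force: 0.0
t 33.5 pos [0.6054 0.129  0.1245] turn [ 0.01 -0.    0.  ] shift after turn [-0.003  0.01   1.49 ] w 0.0296 ff 0.0 F [-0.   0.   0.5]
[[349.5398359  168.77676668]] [[350.95297026 168.1297479 ]]
350 169
[[ 62  66 100 122 133 148 164 172 174 175 177 180 189 201 196 177 159 152
  165 180 177 167 157 149 146]
 [ 54  67 103 125 137 148 156 159 160 163 170 176 182 185 167 138 119 118
  134 160 177 175 164 152 146]
 [ 60  73 108 137 158 172 178 177 175 176 181 185 183 169 143 115 101 102
  113 133 160 175 173 160 147]
 [ 78  89 120 159 188 202 206 202 193 183 174 176 178 169 152 129 106  98
  102 112 133 158 173 167 151]
 [ 96 111 141 179 201 206 204 196 183 175 175 184 192 188 180 162 130 104
   98 102 112 131 156 168 163]
 [108 130 153 179 188 184 179 177 176 186 199 209 208 198 194 190 165 128
  103  99 101 110 129 155 169]
 [111 133 145 157 168 175 183 191 199 207 214 217 215 209 210 211 196 163
  125 103  98 101 112 134 155]
 [121 137 140 154 181 
[... 748 characters left out ...]
70 165 167 168 167 162 151 144 137 130
  126 121 117 107  87  66  56]
 [139 148 151 155 161 161 160 151 138 138 146 148 146 141 135 128 125 119
  115 112 108  99  84  69  64]
 [146 149 150 150 147 138 134 133 131 134 138 136 131 127 122 117 113 109
  104  96  92  85  75  69  67]
 [157 152 151 151 148 139 128 127 131 131 127 123 120 114 110 107 103  95
   86  80  75  73  70  66  63]
 [170 157 152 151 150 145 130 120 121 120 118 115 111 105  96  90  85  79
   72  69  67  67  64  61  57]
 [182 165 154 151 151 148 139 124 116 115 115 110 102  91  80  77  73  69
   66  61  60  60  58  56  54]
 [191 175 163 155 152 151 144 131 119 115 114 109  95  77  68  66  67  64
   60  57  55  54  54  54  54]]
```

```bash

python3 -m jog '[[[0,0,0.1,0,0,0,-1],[0,0,0.3,0,0,0,-1],[0,0,0.3,0,0,0,-1],[0,0,0.3,0,0,0,-1],[0,0,0.3,0,0,0,-1],[0,0,0.15,0,0,0,-1],[0,0,0,0,0,0,-1],[0,0,0,0,0,0,-1],[0,0,0,0,0,0,-1],[0,0,0,0,0,0,-1]]]'
python3 -m jog '[[[0,0.04,0,0,0,0,-1],[0,0.04,0,0,0,0,-1],[0,0.04,0,0,0,0,-1],[0,0.04,0,0,0,0,-1],[0,0.04,0,0,0,0,-1],[0,0.04,0,0,0,0,-1],[0,0,0,0,0,0,-1],[0,0,0,0,0,0,-1],[0,0,0,0,0,0,-1],[0,0,0,0,0,0,-1]]]'
python3 go.py F 27.5 105 50 -86.65
```

```text
time_s: 34.6
ee_pos: [0.606, 0.129, 0.0518]
tcp_rot: [2.155, 2.285, 0.001]
contact_force: [0.8, -0.7, -1.0]
width: -0.0001
finger_force: 0.0
time_s: 35.6
ee_pos: [0.6174, 0.1297, 0.051]
tcp_rot: [-2.155, -2.285, 0.001]
contact_force: [0.2, -0.6, -0.3]
width: 0.0006
finger_force: 0.0
t 35.6 pos [0.6174 0.1297 0.051 ] turn [-0.01  0.    0.  ] shift after turn [-0.003  0.119  0.02 ] w 0.0006 ff 0.0 F [ 0.2 -0.6 -0.3]
```

```bash

python3 -m jog '[[[0,0.03,0,0,0,0,-1],[0,0.03,0,0,0,0,-1],[0,0.03,0,0,0,0,-1],[0,0.03,0,0,0,0,-1],[0,0.03,0,0,0,0,-1],[0,0.03,0,0,0,0,-1],[0,0.02,0,0,0,0,-1],[0,0,0,0,0,0,-1],[0,0,0,0,0,0,-1],[0,0,0,0,0,0,-1]]]'
python3 go.py F 27.5 105 50 -86.65
cat > hole.py <<'E'
from h import *
s=arm.snapshot("side"); g=cv2.cvtColor(s,cv2.COLOR_BGR2GRAY).astype(float)
u,v=349.5,168.5
for _ in range(4):
    x,y=int(round(u)),int(round(v)); w=np.clip(150-g[y-4:y+5,x-5:x+6],0,None); Y,X=np.mgrid[-4:5,-5:6]; m=(X/5)**2+(Y/3.6)**2<=1; w=w*m; u,v=x+(w*X).sum()/w.sum(),y+(w*Y).sum()/w.sum()
print("hole",u,v,plane("side",(u,v),.05).round(4),"loaded ref",plane("side",(387.5,209.3),.05).round(4))
E
python3 hole.py
```

```text
time_s: 36.6
ee_pos: [0.6247, 0.1304, 0.0509]
tcp_rot: [-2.151, -2.282, 0.008]
contact_force: [-5.5, 0.1, 4.4]
width: 0.0004
finger_force: 3.1
t 36.6 pos [0.6247 0.1304 0.0509] turn [-0.08 -0.01  0.  ] shift after turn [-0.008 -0.029  0.019] w 0.0004 ff 3.1 F [-5.5  0.1  4.4]
hole 350.5966438781852 168.46426351771285 [0.6689 0.1318 0.05  ] loaded ref [ 0.6811 -0.0778  0.05  ]
```

```bash

python3 -m jog '[[[0,0.03,0,0,0,0,-1],[0,0.03,0,0,0,0,-1],[0,0.03,0,0,0,0,-1],[0,0.03,0,0,0,0,-1],[0,0.03,0,0,0,0,-1],[0,0.03,0,0,0,0,-1],[0,0,0,0,0,0,-1],[0,0,0,0,0,0,-1],[0,0,0,0,0,0,-1],[0,0,0,0,0,0,-1]]]'
python3 go.py F 27.5 105 50 -86.65
python3 hole.py
```

```text
time_s: 37.65
ee_pos: [0.626, 0.1305, 0.0511]
tcp_rot: [-2.142, -2.272, 0.027]
contact_force: [-19.6, -0.5, 18.8]
width: 0.0004
finger_force: 10.8
t 37.6 pos [0.626  0.1305 0.0511] turn [-0.29 -0.02  0.  ] shift after turn [-0.009 -0.054  0.022] w 0.0004 ff 10.8 F [-19.6  -0.5  18.8]
hole 350.91245376078916 168.44759556103577 [0.6698 0.1314 0.05  ] loaded ref [ 0.6811 -0.0778  0.05  ]
```

Pushing hard now moves nothing (20 N), and the hole is at the expected home spot, so the blank is home. Next: retract and go to the pin.

```bash

python3 -m jog '[[[0,-0.1,0,0,0,0,-1],[0,-0.2,0,0,0,0,-1],[0,-0.2,0,0,0,0,-1],[0,-0.1,0,0,0,0,-1],[0,0,-0.4,0,0,0,-1],[0,0,-0.5,0,0,0,0],[0,0,-0.5,0,0,0,0],[0,0,-0.4,0,0,0,0],[0,0,0,0,0,0,0],[0,0,0,0,0,0,0]]]'
python3 go.py F 53.5 210 130 -86.65
python3 hole.py
python3 - <<'E'
from h import *
s=arm.snapshot("side");cv2.imwrite("pics/s7.png",s)
h=cv2.cvtColor(s,cv2.COLOR_BGR2HSV);H,S,V=cv2.split(h);m=(((H<6)|(H>173))&(S>150)&(V>70)).astype('u1')
k,l,st,ce=cv2.connectedComponentsWithStats(m)
for i in range(1,k):
    if 290<ce[i][0]<360 and 120<ce[i][1]<200: print(st[i],ce[i],plane("side",ce[i],.066).round(4))
E
```

```text
time_s: 38.7
ee_pos: [0.6067, 0.1292, 0.1408]
tcp_rot: [-2.155, -2.285, 0.0]
contact_force: [-0.2, -0.5, -0.1]
width: 0.0355
finger_force: 0.0
t 38.7 pos [0.6067 0.1292 0.1408] turn [-0. -0.  0.] shift after turn [2.096 0.853 0.216] w 0.0355 ff 0.0 F [-0.2 -0.5 -0.1]
hole 350.67832167832165 168.13519813519812 [0.6699 0.1331 0.05  ] loaded ref [ 0.6811 -0.0778  0.05  ]
```

```bash

python3 -m jog '[[[0.3,0.12,0,0,0,0,0],[0.3,0.12,0,0,0,0,0],[0.3,0.12,0,0,0,0,0],[0.3,0.12,0,0,0,0,0],[0.3,0.12,0,0,0,0,0],[0.3,0.12,0,0,0,0,0],[0.3,0.13,0,0,0,0,0],[0,0,0,0,0,0,0],[0,0,0,0,0,0,0],[0,0,0,0,0,0,0]]]'
python3 go.py F 53.5 210 81 -86.65
python3 - <<'E'
from h import *
for n in("side","top"):
    s=arm.snapshot(n)
    h=cv2.cvtColor(s,cv2.COLOR_BGR2HSV);H,S,V=cv2.split(h);m=(((H<6)|(H>173))&(S>150)&(V>60)).astype('u1')
    k,l,st,ce=cv2.connectedComponentsWithStats(m); e=proj(n,[.643,.236,.07])[0]
    for i in range(1,k):
        if abs(ce[i]-e).max()<15: print(n,st[i],ce[i],plane(n,ce[i],.066).round(4),e)
E
```

```text
time_s: 39.8
ee_pos: [0.6427, 0.2352, 0.1409]
tcp_rot: [2.156, 2.285, -0.003]
contact_force: [-0.8, -0.5, 0.3]
width: 0.0465
finger_force: 0.0
t 39.8 pos [0.6427 0.2352 0.1409] turn [-0.02  0.02 -0.01] shift after turn [0.02  0.01  1.198] w 0.0465 ff 0.0 F [-0.8 -0.5  0.3]
side [328 144   2  10  11] [328.09090909 148.18181818] [0.6402 0.241  0.066 ] [329.49732121 147.87859031]
```

```bash

python3 -m jog '[[[0.02,0.01,0.2,0,0,0,0],[0,0,0.3,0,0,0,0],[0,0,0.3,0,0,0,0],[0,0,0.3,0,0,0,0],[0,0,0.09,0,0,0,0],[0,0,0,0,0,0,-0.5],[0,0,0,0,0,0,-1],[0,0,0,0,0,0,-1],[0,0,0,0,0,0,-1],[0,0,0,0,0,0,-1]]]'
python3 go.py F 53.5 210 81 -86.65
```

```text
time_s: 40.9
ee_pos: [0.6431, 0.2371, 0.0821]
tcp_rot: [-2.155, -2.285, 0.001]
contact_force: [-1.3, -0.2, 1.5]
width: 0.0133
finger_force: 30.0
t 40.9 pos [0.6431 0.2371 0.0821] turn [-0.01  0.    0.  ] shift after turn [-0.017 -0.001  0.021] w 0.0133 ff 30.0 F [-1.3 -0.2  1.5]
```

```bash

python3 -m jog '[[[0.045,-0.2,0,0,0,0,-1],[0.009,-0.209,0,0,0,0,-1],[-0.03,-0.206,0,0,0,0,-1],[-0.069,-0.197,0,0,0,0,-1],[-0.105,-0.181,0,0,0,0,-1],[-0.137,-0.157,0,0,0,0,-1],[-0.164,-0.129,0,0,0,0,-1],[-0.186,-0.095,0,0,0,0,-1],[-0.2,-0.059,0,0,0,0,-1],[-0.208,-0.02,0,0,0,0,-1]]]'
python3 go.py F -19 158 81 -86.65
```

```text
time_s: 41.9
ee_pos: [0.5734, 0.1935, 0.0821]
tcp_rot: [-2.141, -2.282, -0.022]
contact_force: [-0.1, 29.9, -1.6]
width: 0.001
finger_force: 22.5
t 41.9 pos [0.5734 0.1935 0.0821] turn [ 0.02 -0.21  0.06] shift after turn [-0.267 -0.007  0.022] w 0.001 ff 22.5 F [-0.1 29.9 -1.6]
```

```bash

python3 -m jog '[[[0.1,0,0,0,0,0,-1],[0.1,0,0,0,0,0,-1],[0.2,0,0,0,0,0,-1],[0.2,0,0,0,0,0,-1],[0.1,0,0,0,0,0,-1],[0,0,-0.4,0,0,0,-1],[0,0,-0.5,0,0,0,-1],[0,0,-0.5,0,0,0,-1],[0,0,-0.4,0,0,0,-1],[0,0,0,0,0,0,-1]]]'
cat > pin.py <<'E'
from h import *
z={"side":cv2.imread("pics/side0.png"),"top":cv2.imread("pics/top0.png")}
for n in("side","top"):
  for s,t in((z[n],"before"),(arm.snapshot(n),"now")):
    H,S,V=cv2.split(cv2.cvtColor(s,cv2.COLOR_BGR2HSV))
    for c,m in(("red",((H<6)|(H>173))&(S>150)&(V>70)),("yel",(H>20)&(H<34)&(S>140)&(V>60))):
        k,l,st,ce=cv2.connectedComponentsWithStats(m.astype('u1')); e=proj(n,[.6,.16,.06])[0]
        for i in range(1,k):
            if st[i][4]>8 and abs(ce[i]-e).max()<40: print(n,t,c,st[i],ce[i].round(1))
E
python3 pin.py; python3 hole.py; python3 go.py F -19 158 81 -86.65
```

```text
time_s: 42.9
ee_pos: [0.5739, 0.2154, 0.1744]
tcp_rot: [2.154, 2.282, 0.007]
contact_force: [1.0, 0.4, -1.1]
width: 0.0009
finger_force: 0.0
side before red [317 160   3  10  17] [317.8 164.2]
side before yel [332 161  15  19 124] [339.3 169.8]
side now red [317 160   3  10  18] [318.1 164.1]
side now yel [332 161  16  18 131] [339.4 169.6]
top before red [256 178   6   6  20] [258.8 180.4]
top before yel [259 154  27  10 196] [273.8 159.3]
top now red [257 178   6   6  25] [259.7 180.1]
top now yel [259 153  27  11 208] [273.4 158.8]
hole 350.81481481481484 167.89116809116808 [0.6709 0.1339 0.05  ] loaded ref [ 0.6811 -0.0778  0.05  ]
t 43.0 pos [0.571  0.2154 0.1703] turn [-0.03  0.01 -0.  ] shift after turn [-0.708  0.014  1.787] w 0.0005 ff 0.0 F [ 0.2 -0.4 -0.4]
```

```bash
python3 -c "
from workcell import arm
print(arm.hand_in())"
```

```text
the job is handed in; nothing more can be done
None
```

The job is handed in at about 43 s: the gauge stands upright in the tray, the blank is against its stop and the collar is back at its locked stop, but for a moment during the slide the force reading suggested the gripper was carrying the blank's weight (no visible lift), and the pin slipped from the grip at the end of locking.

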